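# Load the dip basket and hang it in the washing tank

### The job

Stand or lay the copper gas nozzle in the wire dip basket where the basket stands on the bench, then carry the basket over and hook its bent lip over the near rim of the steel washing tank so that it hangs inside. The black edging on that rim has a gap left for the hook: let the hook down into the gap until it is fully home on the bare rim, without ever pressing or knocking the basket hard against the tank, and let go. The nozzle stays in the basket, and the flange, the paste pot and the spare knob stay where they are.

Things in the scene. Friction and masses are not known exactly. Their poses are not given: they have to be found in the camera images.
- tank: Open empty washing tank of plain stainless sheet, fixed to the bench: 170 mm (its x) by 220 mm (its y), walls 4 mm thick, bare rim 110 mm above the bench, black edging pushed onto the rim. Origin: centre of its underside; z up; the wall on its -x side is the near one, facing the robot (turned up to 15 degrees). Bail handles stick out 28 mm at both y ends.
- tank_rim (a point): Middle of the near rim: top of the bare wall, mid-thickness, halfway along it, 110 mm above the bench. Axes as the tank's: y along the rim, x into the tank. The U-section edging is 7 mm thick (3.5 mm each side of this point), reaches 6 mm above the bare rim and 8 mm below; guards 10 mm thick, 9 mm above the rim, cover the outer 38 mm at both ends of this rim.
- edging_top (a point): Point on the tank 6 mm above tank_rim, level with the edging's top; not the gap. The gap, 35 mm long, where the bare rim shows, was cut by hand: its middle lies anywhere up to 18 mm to either side (y) of this point. No reading gives it: look, or slide the hook along the edging under 3 to 6 N until it drops 6 mm. The edging does not shift under allowed forces.
- basket: Loose dip basket, 0.15 to 0.31 kg: open cage of welded wire with a hook and a handle at its back. Origin: level with the cage's underside, straight below the middle of the hook's slot; x points from the hook into the cage, z up. Hung in the gap and let go, it swings about 7 degrees until the cage's back leans on the wall.
- basket_cage (a point): Middle of the upper face of the cage's floor, 45.5 mm along x from the basket's origin and 3 mm up. Axes as the basket's. The cage, open above, measures 80 mm (x) by 80 mm (y) outside, walls 3 mm thick and 26 mm high, floor 3 mm thick.
- basket_hook (a point): Middle of the underside of the hook's bend, 60 mm above the basket's origin; rests on the bare rim when home. Axes as the basket's. Strap 30 mm wide (y), 3 mm thick: up the cage's back, over towards -x, down as a lip flaring to x = -14 mm, 21 mm below this point. Slot 11 mm wide (x -5.5 to 5.5 mm): 2 mm to spare each side over the edging; 2.5 mm each end in the gap.
- basket_grip (a point): Middle of the basket's black flat upright grip, straight above the hook, 87 mm above the basket's origin. The grip is 10 mm thick (x), 36 mm wide (y), 34 mm high (70 to 104 mm above the origin). Pinch it across its thickness, along the basket's x. Axes as the basket's.
- nozzle: Copper gas nozzle, a slightly tapered tube 24 mm across at the foot, about 17 mm at the top, 53 mm tall, 0.045 kg, standing loose on its wide end. Origin: centre of its underside, z up along it.
- flange: Bystander: flat grey steel flange ring, 66 mm across, 8 mm thick, lying on the bench. Origin: centre of its underside.
- dip_pot: Bystander: round pot of nozzle paste with a black lid, 65 mm across, 51 mm tall. Origin: centre of its underside.
- spare_knob: Bystander: black round clamp knob, 36 mm across, 17 mm high. Origin: centre of its underside.
Mind the look-alikes: they are no part of the job. There is more than one size of the nozzle; the job needs the smaller.

How it is judged:
On the way, in this order (a step that is already met when the one before it is completed fails the run):
1. the nozzle lies or stands in the basket, let go, while the basket stands on the bench (x of nozzle in the frame of basket between 0.008 and 0.082 m and y of nozzle in the frame of basket between -0.037 and 0.037 m and z of nozzle in the frame of basket between -0.004 and 0.03 m and height (world z) of basket below 0.01 m and angle between basket's own z axis and vertical below 0.1 rad and contact force between the fingers and nozzle below 0.1 N), for 0.2 s.
2. the basket's hook is home in the gap, on the bare near rim, with the nozzle in the basket inside the tank (z of basket_hook in the frame of tank_rim between -0.004 and 0.0025 m and x of basket_hook in the frame of tank_rim between -0.009 and 0.009 m and y of basket_hook in the frame of tank_rim between -0.025 and 0.025 m and angle between basket's own z axis and vertical below 0.2 rad and angle between the x axis of basket and the x axis of tank, either way round below 0.3 rad and x of nozzle in the frame of tank above -0.08 m and x of nozzle in the frame of basket between 0.008 and 0.082 m and y of nozzle in the frame of basket between -0.037 and 0.037 m and z of nozzle in the frame of basket between -0.004 and 0.03 m), for 0.2 s.
At the end, for the whole second after the job is handed in: The basket hangs at rest inside the tank: bend within 2.5 mm of the bare near rim's top, in the gap (within 25 mm of mid-rim, 9 mm across it), upright within 0.2 rad, square to the rim within 0.3 rad; the nozzle is in the cage; nothing is held (all of step 2 and linear speed of each of basket, nozzle below 0.02 m/s); the robot touches nothing.
It fails at once if the basket is pressed or knocked against the tank or its edging with more than 25 N (contact force between basket and tank above 25 N).
It fails at once if the flange is moved more than 20 mm (distance of flange from where it was at the start of the episode above 0.02 m).
It fails at once if the paste pot is moved more than 20 mm (distance of dip_pot from where it was at the start of the episode above 0.02 m).
It fails at once if the spare knob is moved more than 20 mm (distance of spare_knob from where it was at the start of the episode above 0.02 m).
It also fails if it takes over 72 s, if anything falls off the work surface, if the arm or the gripper's body presses on something with over 40 N, if the wrist force passes 120 N, or if a joint passes its speed limit or range.

### The arm

A 7-joint arm with a two-finger parallel gripper is mounted at the origin on a cart in front of the work surface, level with it; the furniture and walls round the work are solid. World frame = base frame: x ahead of the robot, y to its left, z up, the work surface at z = 0. Lengths are in m, angles in rad, forces in N, time in s.
With the tool pointing down it reaches from about 0.425 to 0.875 m from the base axis. Payload 4.7 kg.
Tool frame: the origin (TCP) lies midway between the tips of the shut fingers; the grasp point (between the pads) lies 19 mm behind it; z points along the fingers, y is the line along which they close (so a half turn about z gives the same grasp; the last joint's range is limited). The gripper opens to 87 mm and grips with 3 to 60 N. Pads are 19 mm wide; open, the fingers measure 117 mm over their backs; the gripper's body (75 mm by 190 mm) begins 51 mm behind the grasp point.
Start: joints at [-1.294, 0.321, -0.07, 1.45, 0.023, 1.371, -0.057], TCP at [0.169, 0.628, 0.223] pointing down, gripper open.
Joint ranges: [-2.86, 2.86], [-0.3, 2.09], [-1.38, 1.24], [0.06, 2.45], [-1.56, 4.7], [0.09, 2.05], [-2.69, 2.69]. Speed limits (rad/s): [2.57, 2.57, 3.14, 3.14, 3.14, 3.14, 3.14].

### API

Orientations are given as a 3x3 rotation matrix whose columns are the frame's x, y, z axes.
In Python, from rig import readout, imaging, workorder gives the robot as it stands.
- The arm moves only by the tool play_rows, never from a script. Its argument "steps" is a list of rows, each an object of numbers: "dx", "dy", "dz": the shift along the tool's x, y, z in cm; "ax", "ay", "az": the turn, a rotation vector about the tool's x, y, z in degrees. In form: [{"dx": .., "dy": .., "dz": .., "ax": .., "ay": .., "az": ..}, ...]. A call has 1 to 8 rows; each row shifts and turns the commanded pose from where the row before left it, along the tool's axes as they then stand; what a row does not reach is not made up. A row lasts 1/8 s, in which the tool goes at most 62.5 mm and 10.7 degrees, less where a joint would pass 70% of its speed; a pose out of reach is approached as far as the arm can. A call with a gripper value outside its range is refused whole. "jaw" is the finger opening in cm, from 0 to 8.7, set as the call begins (left out, the last holds). The fingers move at their own pace and stop on an object; the grip force is fixed at half the most. Time passes only in rows, so rows that do not move let the fingers close. It gives the time, the measured TCP pose, the force, the opening and the grip force at its end, in the units of the state.
- readout.observe(): the state, without advancing time (a new reading comes with each control period).
- imaging.get_image(name): name is "side" or "top"; returns a dict with "pixels" (400x640x3 uint8, red, green, blue), "fx", "fy", "cx", "cy" (pixels), "dist" ([k1, k2, p1, p2, k3] as OpenCV has them; the pictures are not rectified), "extrinsics" (4x4, takes a point from world to camera coordinates). Camera axes: x right, y down, z forward; pixel columns grow to the right and rows downward; lengths in m; the calibration is good to about 2 mm. A picture is of the moment at which its call begins. There is no depth.
- workorder.close_job(): hands the job in; it is judged then, once.
The state is a dict: "time_s": time; "joint_pos": joint angles; "joint_velocities": joint speeds; "joint_efforts": joint torques, N m; "position": TCP position; "tcp_rot": TCP orientation; "wrist_force": force on the tool from outside, world axes, zero at the start; "moment": the same for the moment, N m; "gripper_width": finger opening in m; "grip_force": force on a finger pad.
Only numpy, scipy, OpenCV 4.12 (cv2) and the standard library are available. Lean on these libraries where they do the work, as an engineer would, in place of code of your own. Each camera call takes 0.05 s, during which the arm holds its last target. There are 200 camera calls.

## Working session

There is one attempt and no reset: what is moved stays moved. The work goes in short steps, Python scripts to look and compute and a tool call to move; the robot and the scene stay as the last step left them, time stands still between calls to the robot, and variables do not carry over. Pictures are saved under pics/ and viewed, at most 10 in all, crops included, and the job is handed in when it is done.

Besides the shell and the picture viewer there is one more tool, called after "Request:" as a command line: name --argument value ..., lists and objects as JSON in quotes. play_rows: Moves the arm, as the interface text tells. Its arguments: {"type":"object","properties":{"steps":{"type":"array"},"jaw":{"type":"number"}},"required":["steps"]}

```bash
mkdir -p pics
cat > h.py <<'E'
import numpy as np, cv2, pickle
from rig import readout, imaging, workorder
def grab(n,tag):
    d=imaging.get_image(n); pickle.dump(d,open(f'pics/{tag}.pkl','wb'))
    cv2.imwrite(f'pics/{tag}.png',d['pixels'][:,:,::-1]); return d
def load(tag): return pickle.load(open(f'pics/{tag}.pkl','rb'))
def K(d): return np.array([[d['fx'],0,d['cx']],[0,d['fy'],d['cy']],[0,0,1.]])
def ray(d,uv):
    p=cv2.undistortPoints(np.array([[uv]],float),K(d),np.array(d['dist'],float))[0,0]
    E=np.array(d['extrinsics']);R=E[:3,:3];t=E[:3,3]
    v=R.T@np.array([p[0],p[1],1]);return -R.T@t, v/np.linalg.norm(v)
def onz(d,uv,z):
    c,v=ray(d,uv);return c+v*(z-c[2])/v[2]
def proj(d,P):
    E=np.array(d['extrinsics']);P=np.atleast_2d(P).astype(float)
    return cv2.projectPoints(P,cv2.Rodrigues(E[:3,:3])[0],E[:3,3],K(d),np.array(d['dist'],float))[0][:,0]
def tri(d1,u1,d2,u2):
    A=np.zeros((3,3));b=np.zeros(3)
    for d,u in((d1,u1),(d2,u2)):
        c,v=ray(d,u);M=np.eye(3)-np.outer(v,v);A+=M;b+=M@c
    return np.linalg.solve(A,b)
def crop(d,x0,y0,x1,y1,s,name):
    im=d['pixels'][y0:y1,x0:x1,::-1]
    cv2.imwrite(f'pics/{name}.png',cv2.resize(im,None,fx=s,fy=s,interpolation=cv2.INTER_CUBIC))
E
python3 - <<'E'
from h import *
import h
for n in('top','side'):
    d=grab(n,n+'0');c,_=ray(d,(320,200));print(n,c.round(3),d['fx'],_.round(2))
s=readout.observe();print({k:np.round(v,3).tolist() for k,v in s.items()})
a=cv2.imread('pics/top0.png');b=cv2.imread('pics/side0.png')
E
```

```text
top [ 0.27  -0.107  1.285] 405.15656270180864 [ 0.17  0.01 -0.99]
side [ 0.063 -0.833  0.635] 393.2514033317851 [ 0.43  0.72 -0.54]
{'time_s': 0.1, 'joint_pos': [-1.294, 0.322, -0.07, 1.452, 0.023, 1.371, -0.057], 'joint_velocities': [-0.001, -0.002, -0.0, -0.002, -0.001, -0.0, 0.001], 'joint_efforts': [-0.0, -49.257, -0.406, -31.34, -0.064, 0.039, 0.0], 'position': [0.169, 0.627, 0.222], 'tcp_rot': [[-0.966, 0.26, -0.0], [0.26, 0.966, -0.002], [-0.0, -0.002, -1.0]], 'wrist_force': [-0.743, 0.051, -0.184], 'moment': [0.023, 0.032, 0.012], 'grip_force': 0.0, 'gripper_width': 0.087}
```

View pics/top0.png

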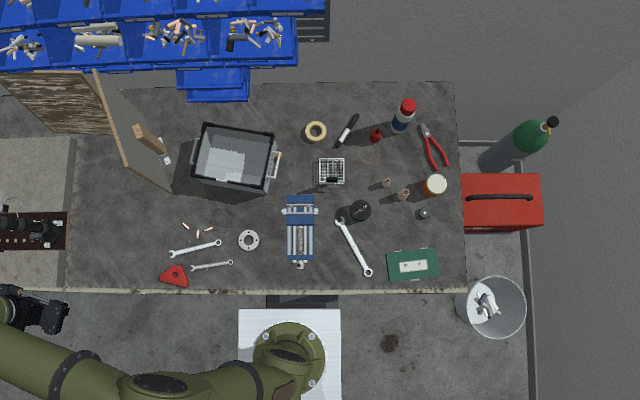

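View pics/side0.png

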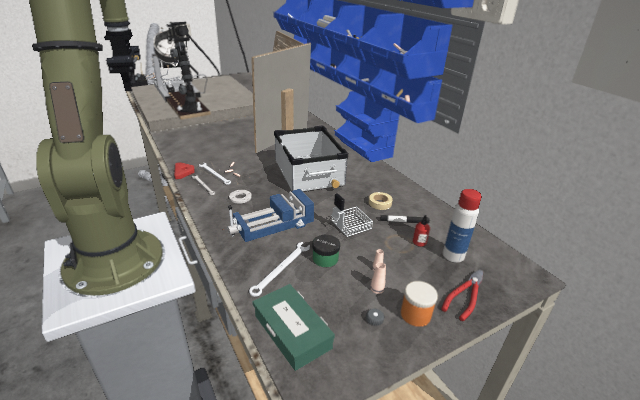

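The top view shows the tank at (236,157), basket at (331,171) and two copper nozzles at (387,183) and (404,195). It also shows the pot with the black lid at (360,210), the flange at (249,240) and the knob at (423,213). In the side view the nozzles are at (378,257) and (378,278). The welding tips near (197,230) and the roll of tape are look-alikes. I'll check all of these in closer crops.

Run:
```python
from h import *
t=load('top0');s=load('side0')
def cr(d,x0,y0,w,h,W,H): return cv2.resize(d['pixels'][y0:y0+h,x0:x0+w,::-1],(W,H),interpolation=cv2.INTER_CUBIC)
# A: nozzles top (375..425,170..220)x8 ; side (355..405,240..300)
a=np.hstack([cr(t,372,168,50,60,400,480),cr(s,353,240,50,60,400,480)])
cv2.imwrite('pics/noz.png',a)
# B: tank top 180-290 x 110-200 at 5 ; basket 310-355,145-200
b=np.hstack([cr(t,185,115,100,85,500,425),cr(t,310,148,45,50,300,333+0) if 0 else cv2.copyMakeBorder(cr(t,310,150,50,50,300,300),0,125,0,0,0)])
cv2.imwrite('pics/tank.png',b)
# C: side tank + basket 265-385,120-245 x6
cv2.imwrite('pics/sidetb.png',cr(s,265,122,125,118,635,600))
```

```text
(no output)
```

View pics/noz.png

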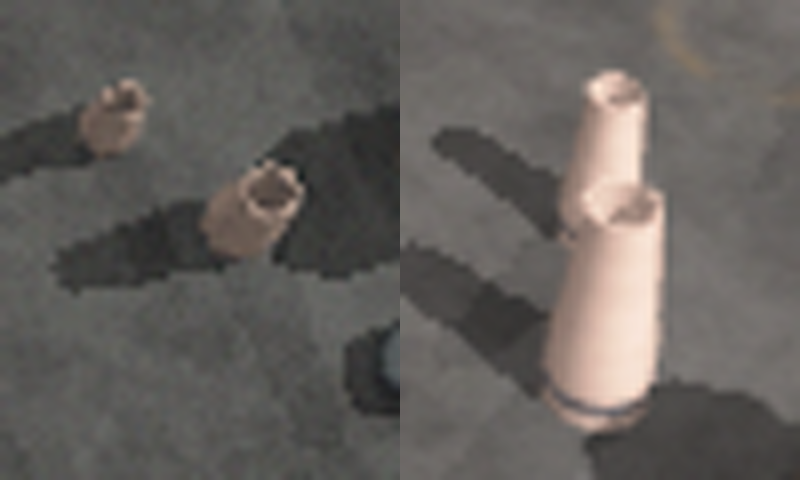

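View pics/tank.png

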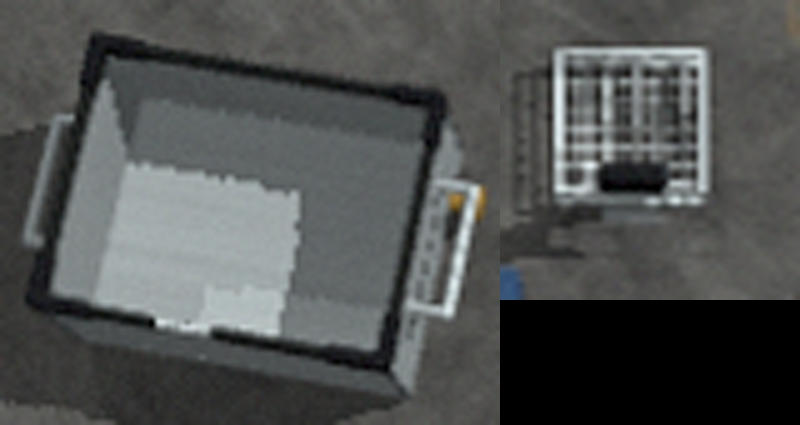

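View pics/sidetb.png

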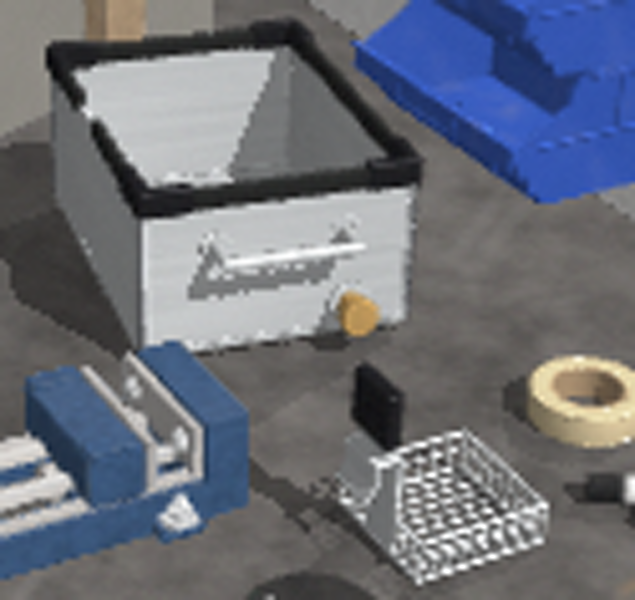

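The close crop shows the shorter nozzle is the far one, at top (387.5,180), with the taller one at (405,191) rejected. The edging gap shows in the top crop from x 155 to 212, which is about (216,179) to (227,181) in full pixels. It is left (+y) of mid-rim. Next I'll fit the poses.

```bash
cat > fit.py <<'E'
from h import *
from scipy.optimize import least_squares
t=load('top0');s=load('side0')
T=lambda x,y:((x+.5)/5-.5+185,(y+.5)/5-.5+115)
B=lambda x,y:((x+.5)/6-.5+310,(y+.5)/6-.5+150)
S=lambda x,y:((x+.5)/5.08-.5+265,(y+.5)/5.085-.5+122)
N=lambda x,y:((x+.5)/8-.5+372,(y+.5)/8-.5+168)
NS=lambda x,y:((x+.5)/8-.5+353,(y+.5)/8-.5+240)
print('noz top',tri(t,N(130,97),s,NS(217,88)).round(4),onz(t,N(130,97),.053).round(4),onz(s,NS(217,88),.053).round(4))
print('big top',onz(t,N(272,188),.08).round(4),onz(s,NS(225,203),.08).round(4))
def fit(obs,x0,nm):
    def w(p,P):
        c,q=np.cos(p[2]),np.sin(p[2]);P=np.array(P);return np.array([p[0]+c*P[0]-q*P[1],p[1]+q*P[0]+c*P[1],P[2]])
    f=lambda p:np.concatenate([proj(d,w(p,P))[0]-u for d,P,u in obs])
    r=least_squares(f,x0,loss='soft_l1');print(nm,r.x.round(4),np.degrees(r.x[2]).round(2));print(f(r.x).reshape(-1,2).round(1).tolist());return r.x
tk=fit([(t,(-.088,.113,.119),T(28,303)),(t,(-.088,-.113,.119),T(390,367)),(t,(.088,.113,.119),T(95,36)),(t,(.088,-.113,.119),T(445,95)),
 (s,(-.085,-.11,0),S(143,350)),(s,(.085,-.11,0),S(405,324)),(s,(-.088,-.113,.119),S(137,193)),(s,(.088,-.113,.119),S(422,158)),(s,(-.088,.113,.119),S(47,45))],[.7,.15,.0],'tank')
z=.029
bk=fit([(t,(.0855,.04,z),B(55,48)),(t,(.0855,-.04,z),B(209,48)),(t,(.0055,.04,z),B(55,204)),(t,(.0055,-.04,z),B(207,206)),
 (t,(-.005,.018,.104),B(98,191)),(t,(-.005,-.018,.104),B(166,190)),(t,(.005,.018,.104),B(102,165)),(t,(.005,-.018,.104),B(164,163)),
 (s,(.0055,-.04,0),S(420,582)),(s,(.0855,-.04,z),S(548,497)),(s,(.0855,.04,z),S(463,430)),
 (s,(-.005,.018,.104),S(355,368)),(s,(-.005,-.018,.104),S(389,396)),(s,(-.005,-.018,.07),S(386,450))],[.65,-.1,0],'basket')
c,q=np.cos(tk[2]),np.sin(tk[2])
for nm,d,u in(('tL',t,T(155,322)),('tR',t,T(212,333)),('sL',s,S(77,108)),('sR',s,S(95,122))):
  for zz in (.110,.116):
    p=onz(d,u,zz)[:2]-tk[:2];print(nm,zz,'tank xy',(c*p[0]+q*p[1]).round(4),(-q*p[0]+c*p[1]).round(4))
E
python3 fit.py
```

```text
noz top [ 0.5434 -0.3091  0.0572] [ 0.5449 -0.3101  0.053 ] [ 0.5463 -0.3052  0.053 ]
big top [ 0.5032 -0.3586  0.08  ] [ 0.4975 -0.3682  0.08  ]
tank [ 0.6142  0.1661 -0.1856] -10.64
[[-1.4, 0.2], [-0.4, 0.4], [-1.3, -1.4], [0.4, -1.4], [-0.4, 4.8], [0.1, 2.1], [-0.0, 1.1], [0.8, 0.9], [-0.6, 0.1]]
basket [ 0.5385 -0.1345 -0.0035] -0.2
[[-0.1, 0.1], [-0.8, -0.0], [-0.0, -1.5], [-0.1, -2.0], [-0.1, -1.3], [0.6, -1.2], [-0.8, -0.2], [0.9, 0.0], [-1.1, 1.5], [-0.1, 1.1], [-0.2, -0.7], [-1.0, 0.1], [-0.3, 1.5], [-0.5, 2.1]]
tL 0.11 tank xy -0.083 0.033
tL 0.116 tank xy -0.0841 0.0311
tR 0.11 tank xy -0.0836 -0.0026
tR 0.116 tank xy -0.0846 -0.0043
sL 0.11 tank xy -0.0862 0.0325
sL 0.116 tank xy -0.0893 0.0197
sR 0.11 tank xy -0.0805 0.0098
sR 0.116 tank xy -0.0837 -0.0027
```

```bash
cat >> h.py <<'E'
def rel(P,yaw,P0=None,R0=None):
    """rows from the current/measured pose to TCP P, tool straight down, tool-y yaw (deg)"""
    s=readout.observe();P0=s['position'] if P0 is None else P0;R0=np.array(s['tcp_rot']) if R0 is None else R0
    a=np.radians(yaw);y=np.array([np.cos(a),np.sin(a),0]);z=np.array([0,0,-1.]);R=np.c_[np.cross(y,z),y,z]
    d=R0.T@(np.array(P)-P0)*100;w=np.degrees(cv2.Rodrigues(R0.T@R)[0][:,0]);return d.round(2),w.round(2),np.array(P),R
def path(*wp):
    P=R=None
    for p,yaw in wp:
        d,w,P,R=rel(p,yaw,P,R);print(p,yaw,'d',d,'w',w,'rows',max(np.linalg.norm(d)/6.25,np.linalg.norm(w)/10.7).round(1))
E
python3 - <<'E'
from h import *
t=load('top0');s=load('side0')
for u in((172,190),(145,183),(95,70)):
    for z in(0,.25,.3): print(u,z,onz(t,u,z).round(3))
for u in((310,122),(255,150),(254,60),(309,38)):
    print(u,onz(s,u,0).round(3),onz(s,u,.25).round(3))
path(((.12,.46,.25),75),((.34,.31,.25),45),((.45,.05,.25),10),((.545,-.309,.2),-40))
E
```

```text
(172, 190) 0 [0.528 0.389 0.   ]
(172, 190) 0.25 [0.478 0.292 0.25 ]
(172, 190) 0.3 [0.468 0.273 0.3  ]
(145, 183) 0 [0.553 0.483 0.   ]
(145, 183) 0.25 [0.498 0.368 0.25 ]
(145, 183) 0.3 [0.487 0.345 0.3  ]
(95, 70) 0 [0.971 0.708 0.   ]
(95, 70) 0.25 [0.835 0.549 0.25 ]
(95, 70) 0.3 [0.808 0.517 0.3  ]
(310, 122) [0.841 0.571 0.   ] [0.535 0.018 0.25 ]
(255, 150) [ 0.526  0.416 -0.   ] [ 0.344 -0.076  0.25 ]
(254, 60) [1.027 1.687 0.   ] [0.648 0.695 0.25 ]
(309, 38) [1.722 2.211 0.   ] [1.069 1.013 0.25 ]
(0.12, 0.46, 0.25) 75 d [  0.37 -17.42  -2.81] w [-0.1   0.   -0.05] rows 2.8
(0.34, 0.31, 0.25) 45 d [-25.13  -8.79   0.  ] w [ 0.  0. 30.] rows 4.3
(0.45, 0.05, 0.25) 10 d [-26.16 -10.61   0.  ] w [ 0.  0. 35.] rows 4.5
(0.545, -0.309, 0.2) -40 d [-37.     3.12   5.  ] w [ 0.  0. 50.] rows 6.0
```

Request:
play_rows --steps '[{"dx":0.1,"dy":-5.8,"dz":-0.9},{"dx":0.1,"dy":-5.8,"dz":-0.9},{"dx":0.1,"dy":-5.8,"dz":-0.9},{"dx":-5,"dy":-1.75},{"dx":-5,"dy":-1.75},{"dx":-5,"dy":-1.75},{"dx":-5,"dy":-1.75},{"dx":-5,"dy":-1.75}]' --jaw 5.0

```text
invalid input at $.steps[0]: expected keys dx, dy, dz, ax, ay, az
```

Request:
play_rows --steps '[{"dx":-3.5,"dy":-4.45},{"dx":-3.5,"dy":-4.45},{"dx":-3.5,"dy":-4.45},{"dx":-3.5,"dy":-4.45},{"dx":-3.5,"dy":-4.45},{"az":10.5},{"az":10.5},{"az":10.5}]'

```text
invalid input at $.steps[0]: expected keys dx, dy, dz, ax, ay, az
```

Request:
play_rows --steps '[{"az":10.5},{"az":10.5},{"az":10.5},{"az":10.5},{"az":10.5},{"az":10.5},{"az":10.5},{"az":10.5}]'

```text
invalid input at $.steps[0]: expected keys dx, dy, dz, ax, ay, az
```

Run:
```python
from h import *
print(readout.observe()['joint_pos'])
path(((.545,-.309,.13),-40),((.545,-.309,.025),-40))
```

```text
[-1.29392446  0.32174957 -0.07007868  1.4515279   0.02258958  1.37082539
 -0.05689467]
(0.545, -0.309, 0.13) -40 d [-60.65 -80.62   9.3 ] w [-6.0000e-02  1.0000e-01  1.1495e+02] rows 16.2
(0.545, -0.309, 0.025) -40 d [ 0.   0.  10.5] w [0. 0. 0.] rows 1.7
```

All six keys are required, so I'll resend with every key filled in.

Request:
play_rows --steps '[{"dx":0.1,"dy":-5.8,"dz":-0.9,"ax":0,"ay":0,"az":0},{"dx":0.1,"dy":-5.8,"dz":-0.9,"ax":0,"ay":0,"az":0},{"dx":0.1,"dy":-5.8,"dz":-0.9,"ax":0,"ay":0,"az":0},{"dx":-5,"dy":-1.75,"dz":0,"ax":0,"ay":0,"az":0},{"dx":-5,"dy":-1.75,"dz":0,"ax":0,"ay":0,"az":0},{"dx":-5,"dy":-1.75,"dz":0,"ax":0,"ay":0,"az":0},{"dx":-5,"dy":-1.75,"dz":0,"ax":0,"ay":0,"az":0},{"dx":-5,"dy":-1.75,"dz":0,"ax":0,"ay":0,"az":0}]' --jaw 5.0

```text
time_s: 1.1
position: [0.3406, 0.3097, 0.2494]
tcp_rot: [[-0.966, 0.26, -0.0], [0.26, 0.966, 0.0], [0.0, 0.0, -1.0]]
wrist_force: [0.8, -0.0, -0.0]
gripper_width: 0.0499
grip_force: 0.0
```

Request:
play_rows --steps '[{"dx":-3.5,"dy":-4.45,"dz":0,"ax":0,"ay":0,"az":0},{"dx":-3.5,"dy":-4.45,"dz":0,"ax":0,"ay":0,"az":0},{"dx":-3.5,"dy":-4.45,"dz":0,"ax":0,"ay":0,"az":0},{"dx":-3.5,"dy":-4.45,"dz":0,"ax":0,"ay":0,"az":0},{"dx":-3.5,"dy":-4.45,"dz":0,"ax":0,"ay":0,"az":0},{"dx":0,"dy":0,"dz":0,"ax":0,"ay":0,"az":10.5},{"dx":0,"dy":0,"dz":0,"ax":0,"ay":0,"az":10.5},{"dx":0,"dy":0,"dz":0,"ax":0,"ay":0,"az":10.5}]'

```text
time_s: 2.1
position: [0.4504, 0.0504, 0.2492]
tcp_rot: [[-0.683, 0.731, -0.001], [0.731, 0.683, -0.0], [0.0, -0.001, -1.0]]
wrist_force: [-1.0, 1.2, 0.8]
gripper_width: 0.0499
grip_force: 0.0
```

Request:
play_rows --steps '[{"dx":0,"dy":0,"dz":0,"ax":0,"ay":0,"az":10.5},{"dx":0,"dy":0,"dz":0,"ax":0,"ay":0,"az":10.5},{"dx":0,"dy":0,"dz":0,"ax":0,"ay":0,"az":10.5},{"dx":0,"dy":0,"dz":0,"ax":0,"ay":0,"az":10.5},{"dx":0,"dy":0,"dz":0,"ax":0,"ay":0,"az":10.5},{"dx":0,"dy":0,"dz":0,"ax":0,"ay":0,"az":10.5},{"dx":0,"dy":0,"dz":0,"ax":0,"ay":0,"az":10.5},{"dx":0,"dy":0,"dz":0,"ax":0,"ay":0,"az":10.5}]'

```text
time_s: 3.1
position: [0.4504, 0.0506, 0.2492]
tcp_rot: [[0.655, 0.756, -0.001], [0.756, -0.655, -0.0], [-0.001, -0.0, -1.0]]
wrist_force: [-0.7, 0.7, -1.3]
gripper_width: 0.0503
grip_force: 0.0
```

Run:
```python
from h import *
print(readout.observe()['joint_pos'])
path(((.545,-.309,.13),-40),((.545,-.309,.025),-40))
```

```text
[-0.6310961  -0.13977268  0.42066643  1.88357765  0.05790602  1.38670906
 -0.93858295]
(0.545, -0.309, 0.13) -40 d [-20.98  30.7   11.92] w [-0.02  0.03 -0.9 ] rows 6.2
(0.545, -0.309, 0.025) -40 d [ 0.   0.  10.5] w [0. 0. 0.] rows 1.7
```

Request:
play_rows --steps '[{"dx":-3,"dy":4.39,"dz":0,"ax":0,"ay":0,"az":0},{"dx":-3,"dy":4.39,"dz":0,"ax":0,"ay":0,"az":0},{"dx":-3,"dy":4.39,"dz":0,"ax":0,"ay":0,"az":0},{"dx":-3,"dy":4.39,"dz":0,"ax":0,"ay":0,"az":0},{"dx":-3,"dy":4.39,"dz":0,"ax":0,"ay":0,"az":0},{"dx":-3,"dy":4.39,"dz":0,"ax":0,"ay":0,"az":0},{"dx":-2.98,"dy":4.36,"dz":0,"ax":0,"ay":0,"az":0},{"dx":0,"dy":0,"dz":3,"ax":0,"ay":0,"az":-0.9}]'

```text
time_s: 4.1
position: [0.5471, -0.3147, 0.2203]
tcp_rot: [[0.643, 0.766, 0.001], [0.766, -0.643, -0.006], [-0.003, 0.005, -1.0]]
wrist_force: [-0.0, 0.2, -0.6]
gripper_width: 0.0501
grip_force: 0.0
```

Request:
play_rows --steps '[{"dx":0,"dy":0,"dz":4.5,"ax":0,"ay":0,"az":0},{"dx":0,"dy":0,"dz":4.4,"ax":0,"ay":0,"az":0},{"dx":0,"dy":0,"dz":4,"ax":0,"ay":0,"az":0},{"dx":0,"dy":0,"dz":4,"ax":0,"ay":0,"az":0},{"dx":0,"dy":0,"dz":2.5,"ax":0,"ay":0,"az":0},{"dx":0,"dy":0,"dz":0,"ax":0,"ay":0,"az":0}]'

```text
time_s: 4.85
position: [0.5456, -0.3071, 0.0231]
tcp_rot: [[0.638, 0.77, -0.005], [0.77, -0.638, 0.002], [-0.002, -0.005, -1.0]]
wrist_force: [-0.7, -0.6, -0.1]
gripper_width: 0.0505
grip_force: 0.0
```

Run:
```python
from h import *
t=grab('top','t1');s=grab('side','s1')
def cr(d,x0,y0,w,h,W,H): return cv2.resize(d['pixels'][y0:y0+h,x0:x0+w,::-1],(W,H),interpolation=cv2.INTER_CUBIC)
cv2.imwrite('pics/g1.png',np.hstack([cr(t,350,150,80,100,400,500),cr(s,340,190,80,100,400,500)]))
print(readout.observe()['position'])
```

```text
[ 0.54778576 -0.308577    0.02611363]
```

View pics/g1.png

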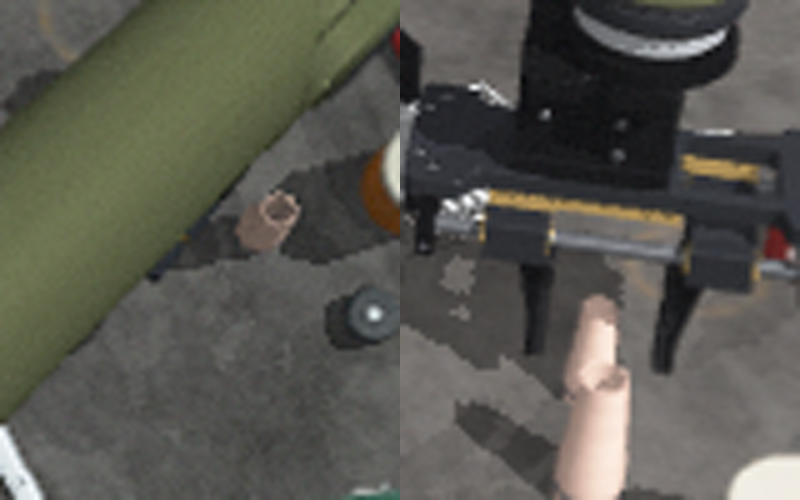

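The side crop shows the small nozzle between the two fingers, with its top at (600,305) and the fingers at 535 and 665. The tall nozzle in front is untouched. I'll close the jaw.

Request:
play_rows --steps '[{"dx":0,"dy":0,"dz":0,"ax":0,"ay":0,"az":0},{"dx":0,"dy":0,"dz":0,"ax":0,"ay":0,"az":0},{"dx":0,"dy":0,"dz":0,"ax":0,"ay":0,"az":0},{"dx":0,"dy":0,"dz":0,"ax":0,"ay":0,"az":0},{"dx":0,"dy":0,"dz":0,"ax":0,"ay":0,"az":0},{"dx":0,"dy":0,"dz":-2,"ax":0,"ay":0,"az":0},{"dx":0,"dy":0,"dz":-4,"ax":0,"ay":0,"az":0},{"dx":0,"dy":0,"dz":-4,"ax":0,"ay":0,"az":0}]' --jaw 0

```text
time_s: 5.95
position: [0.5474, -0.3086, 0.1277]
tcp_rot: [[0.639, 0.77, 0.0], [0.77, -0.639, -0.0], [-0.0, 0.001, -1.0]]
wrist_force: [0.4, -0.9, 0.2]
gripper_width: 0.0189
grip_force: 29.8
```

Run:
```python
from h import *
s=grab('side','s2')
o=readout.observe();print(o['position'],o['gripper_width'],o['grip_force'],o['joint_pos'])
print(proj(s,[o['position'],o['position']+np.array([0,0,.019])]))
path(((.545,-.309,.17),-40),((.595,-.135,.17),-90),((.595,-.135,.04),-90))
cv2.imwrite('pics/g2.png',cv2.resize(s['pixels'][130:300,300:460,::-1],None,fx=3.5,fy=3.5))
```

```text
[ 0.55025159 -0.310688    0.13380387] 0.018867681307432084 29.80915394909971 [-0.14672787  0.41179295  0.78782394  1.64369215 -0.31069912  1.2060548
  0.01585358]
[[387.10224419 222.94728578]
 [388.24521121 215.81360727]]
(0.545, -0.309, 0.17) -40 d [-0.2  -0.48 -3.62] w [ 0.52 -0.17  0.3 ] rows 0.6
(0.595, -0.135, 0.17) -90 d [16.54 -7.35  0.  ] w [ 0.  0. 50.] rows 4.7
(0.595, -0.135, 0.04) -90 d [ 0.  0. 13.] w [0. 0. 0.] rows 2.1
```

View pics/g2.png

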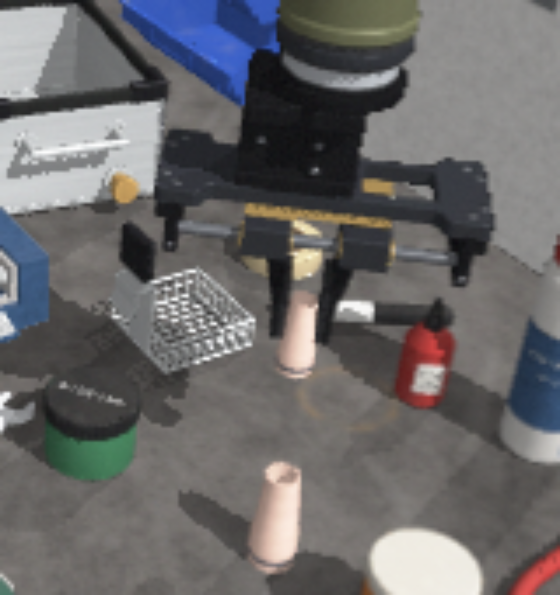

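The held nozzle is upright between the fingers, with the tall one still on the bench and the basket clear. Next I carry it above the basket.

Request:
play_rows --steps '[{"dx":0,"dy":0,"dz":-4,"ax":0,"ay":0,"az":0},{"dx":3.26,"dy":-1.5,"dz":0,"ax":0,"ay":0,"az":0},{"dx":3.26,"dy":-1.5,"dz":0,"ax":0,"ay":0,"az":0},{"dx":3.26,"dy":-1.5,"dz":0,"ax":0,"ay":0,"az":0},{"dx":3.26,"dy":-1.5,"dz":0,"ax":0,"ay":0,"az":0},{"dx":3.26,"dy":-1.5,"dz":0,"ax":0,"ay":0,"az":0},{"dx":0,"dy":0,"dz":0,"ax":0,"ay":0,"az":10},{"dx":0,"dy":0,"dz":0,"ax":0,"ay":0,"az":10}]'

```text
time_s: 7.0
position: [0.5941, -0.1345, 0.1666]
tcp_rot: [[0.865, 0.501, 0.001], [0.501, -0.865, 0.0], [0.001, 0.001, -1.0]]
wrist_force: [-0.7, -0.4, -1.4]
gripper_width: 0.0188
grip_force: 29.8
```

Request:
play_rows --steps '[{"dx":0,"dy":0,"dz":0,"ax":0,"ay":0,"az":10},{"dx":0,"dy":0,"dz":0,"ax":0,"ay":0,"az":10},{"dx":0,"dy":0,"dz":0,"ax":0,"ay":0,"az":10},{"dx":0,"dy":0,"dz":0,"ax":0,"ay":0,"az":0},{"dx":0,"dy":0,"dz":0,"ax":0,"ay":0,"az":0}]'

```text
time_s: 7.62
position: [0.5939, -0.1349, 0.1661]
tcp_rot: [[1.0, 0.009, 0.001], [0.009, -1.0, 0.0], [0.001, -0.0, -1.0]]
wrist_force: [0.1, 0.2, -0.6]
gripper_width: 0.0192
grip_force: 29.8
```

Run:
```python
from h import *
for i in range(2):
  o=readout.observe();print(o['position'],o['gripper_width'])
path(((.595,-.135,.08),-90),((.595,-.135,.031),-90))
```

```text
[ 0.59391618 -0.13494978  0.16605424] 0.01917689543157134
[ 0.59391618 -0.13494978  0.16605424] 0.01917689543157134
(0.595, -0.135, 0.08) -90 d [0.1  0.01 8.61] w [-0.01 -0.04  0.51] rows 1.4
(0.595, -0.135, 0.031) -90 d [0.  0.  4.9] w [0. 0. 0.] rows 0.8
```

Request:
play_rows --steps '[{"dx":0.1,"dy":0,"dz":4,"ax":0,"ay":0,"az":0},{"dx":0,"dy":0,"dz":4,"ax":0,"ay":0,"az":0.5},{"dx":0,"dy":0,"dz":3.5,"ax":0,"ay":0,"az":0},{"dx":0,"dy":0,"dz":1.6,"ax":0,"ay":0,"az":0},{"dx":0,"dy":0,"dz":0.4,"ax":0,"ay":0,"az":0},{"dx":0,"dy":0,"dz":0,"ax":0,"ay":0,"az":0},{"dx":0,"dy":0,"dz":0,"ax":0,"ay":0,"az":0}]'

```text
time_s: 8.5
position: [0.5959, -0.1352, 0.032]
tcp_rot: [[1.0, -0.002, 0.002], [-0.002, -1.0, -0.0], [0.002, 0.0, -1.0]]
wrist_force: [-0.0, -0.9, -0.1]
gripper_width: 0.019
grip_force: 29.8
```

Request:
play_rows --steps '[{"dx":0,"dy":0,"dz":0,"ax":0,"ay":0,"az":0},{"dx":0,"dy":0,"dz":0,"ax":0,"ay":0,"az":0},{"dx":0,"dy":0,"dz":0,"ax":0,"ay":0,"az":0},{"dx":0,"dy":0,"dz":-3,"ax":0,"ay":0,"az":0},{"dx":0,"dy":0,"dz":-5,"ax":0,"ay":0,"az":0},{"dx":0,"dy":0,"dz":-5,"ax":0,"ay":0,"az":0},{"dx":0,"dy":0,"dz":-5,"ax":0,"ay":0,"az":0}]' --jaw 4

```text
time_s: 9.38
position: [0.5946, -0.135, 0.2122]
tcp_rot: [[1.0, -0.003, 0.0], [-0.003, -1.0, 0.0], [0.0, -0.0, -1.0]]
wrist_force: [1.5, 0.2, -0.1]
gripper_width: 0.0401
grip_force: 0.0
```

Run:
```python
from h import *
s=grab('side','s3')
print(readout.observe()['position'])
t=grab('top','t3')
def cr(d,x0,y0,w,h,W,H): return cv2.resize(d['pixels'][y0:y0+h,x0:x0+w,::-1],(W,H),interpolation=cv2.INTER_CUBIC)
cv2.imwrite('pics/g3.png',cr(s,315,180,75,75,600,600))
```

```text
[ 0.59800604 -0.13639844  0.21934308]
```

View pics/g3.png

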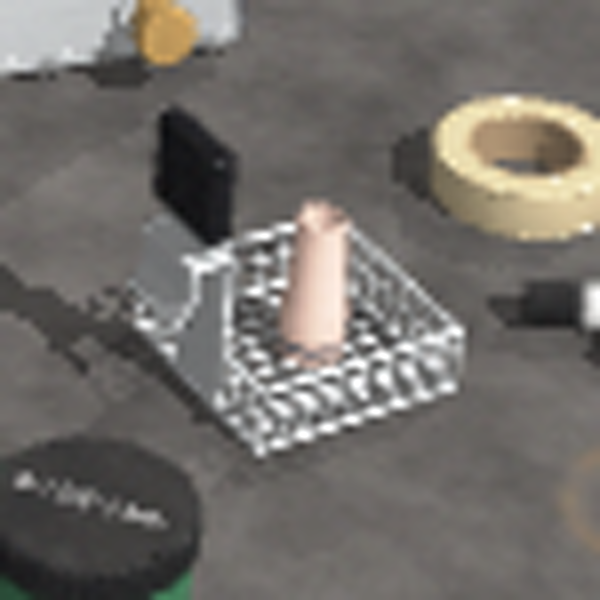

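The nozzle stands upright in the cage, at (315,280) in the crop. Now I rotate the tool and line up with the grip.

Request:
play_rows --steps '[{"dx":-1.9,"dy":0,"dz":0,"ax":0,"ay":0,"az":-10},{"dx":0,"dy":0,"dz":0,"ax":0,"ay":0,"az":-10},{"dx":0,"dy":0,"dz":0,"ax":0,"ay":0,"az":-10},{"dx":0,"dy":0,"dz":0,"ax":0,"ay":0,"az":-10},{"dx":0,"dy":0,"dz":0,"ax":0,"ay":0,"az":-10},{"dx":0,"dy":0,"dz":0,"ax":0,"ay":0,"az":-10},{"dx":0,"dy":0,"dz":0,"ax":0,"ay":0,"az":-10},{"dx":0,"dy":0,"dz":0,"ax":0,"ay":0,"az":-10}]'

```text
time_s: 10.48
position: [0.5755, -0.1349, 0.2099]
tcp_rot: [[0.171, 0.985, -0.001], [0.985, -0.171, 0.0], [0.0, -0.001, -1.0]]
wrist_force: [0.4, 0.1, 0.9]
gripper_width: 0.0398
grip_force: 0.0
```

Request:
play_rows --steps '[{"dx":0,"dy":0,"dz":0,"ax":0,"ay":0,"az":-10},{"dx":0,"dy":-2,"dz":0,"ax":0,"ay":0,"az":0},{"dx":0,"dy":-2,"dz":0,"ax":0,"ay":0,"az":0},{"dx":0,"dy":0,"dz":0,"ax":0,"ay":0,"az":0},{"dx":0,"dy":0,"dz":0,"ax":0,"ay":0,"az":0}]'

```text
time_s: 11.1
position: [0.5364, -0.1345, 0.2105]
tcp_rot: [[0.002, 1.0, 0.001], [1.0, -0.002, 0.0], [0.0, 0.001, -1.0]]
wrist_force: [-0.4, 0.8, 0.0]
gripper_width: 0.0398
grip_force: 0.0
```

Run:
```python
from h import *
o=readout.observe();print(o['position'],o['joint_pos'])
path(((.5385,-.1345,.13),0),((.5385,-.1345,.068),0))
```

```text
[ 0.53635486 -0.13450259  0.21048289] [-0.44591466  0.13407962  0.70686625  1.73555344 -0.09051406  1.30429411
  0.27801923]
(0.5385, -0.1345, 0.13) 0 d [-0.    0.21  8.05] w [ 0.04 -0.01 -0.13] rows 1.3
(0.5385, -0.1345, 0.068) 0 d [0.  0.  6.2] w [0. 0. 0.] rows 1.0
```

Request:
play_rows --steps '[{"dx":0,"dy":0.2,"dz":4,"ax":0,"ay":0,"az":-0.1},{"dx":0,"dy":0,"dz":4,"ax":0,"ay":0,"az":0},{"dx":0,"dy":0,"dz":3,"ax":0,"ay":0,"az":0},{"dx":0,"dy":0,"dz":2,"ax":0,"ay":0,"az":0},{"dx":0,"dy":0,"dz":1.2,"ax":0,"ay":0,"az":0},{"dx":0,"dy":0,"dz":0,"ax":0,"ay":0,"az":0},{"dx":0,"dy":0,"dz":0,"ax":0,"ay":0,"az":0}]'

```text
time_s: 11.98
position: [0.5387, -0.135, 0.0694]
tcp_rot: [[0.001, 1.0, 0.002], [1.0, -0.001, -0.0], [-0.0, 0.002, -1.0]]
wrist_force: [-0.5, 0.8, -0.5]
gripper_width: 0.0398
grip_force: 0.0
```

Request:
play_rows --steps '[{"dx":0,"dy":0,"dz":0,"ax":0,"ay":0,"az":0},{"dx":0,"dy":0,"dz":0,"ax":0,"ay":0,"az":0},{"dx":0,"dy":0,"dz":0,"ax":0,"ay":0,"az":0},{"dx":0,"dy":0,"dz":0,"ax":0,"ay":0,"az":0},{"dx":0,"dy":0,"dz":-1,"ax":0,"ay":0,"az":0},{"dx":0,"dy":0,"dz":-1.5,"ax":0,"ay":0,"az":0},{"dx":0,"dy":0,"dz":0,"ax":0,"ay":0,"az":0},{"dx":0,"dy":0,"dz":0,"ax":0,"ay":0,"az":0}]' --jaw 0

```text
time_s: 12.98
position: [0.5377, -0.1347, 0.0937]
tcp_rot: [[0.001, 1.0, 0.0], [1.0, -0.001, 0.0], [0.0, 0.0, -1.0]]
wrist_force: [-0.5, 0.2, -2.8]
gripper_width: 0.01
grip_force: 29.9
```

Run:
```python
from h import *
print(readout.observe())
s=grab('side','s4')
```

```text
{'time_s': 12.975, 'joint_pos': array([-0.4074663 ,  0.25831805,  0.69095831,  1.86641725, -0.18588499,
        1.08143546,  0.35430504]), 'joint_velocities': array([ 0.00190574,  0.00915686, -0.00318397,  0.0066057 , -0.00071294,
        0.00022436, -0.00104844]), 'joint_efforts': array([ 3.81452835e-02, -3.56216669e+01,  5.45906559e+00, -2.90694237e+01,
       -5.63837739e-02, -4.07456222e-02, -3.07463291e-03]), 'position': array([ 0.53774693, -0.13467682,  0.09366451]), 'tcp_rot': array([[ 8.21939297e-04,  9.99999643e-01,  1.94795511e-04],
       [ 9.99999619e-01, -8.21996428e-04,  2.93386526e-04],
       [ 2.93546542e-04,  1.94554291e-04, -9.99999938e-01]]), 'wrist_force': array([-0.4551825 ,  0.20577222, -2.78521482]), 'moment': array([-0.11360678,  0.13347464, -0.00573601]), 'grip_force': 29.941949292551726, 'gripper_width': 0.010045057493475474}
```

The basket is held with the grip at 10 mm. I lift it and carry it slowly towards the tank.

Request:
play_rows --steps '[{"dx":0,"dy":0,"dz":-1,"ax":0,"ay":0,"az":0},{"dx":0,"dy":0,"dz":-2.2,"ax":0,"ay":0,"az":0},{"dx":0,"dy":0,"dz":-3,"ax":0,"ay":0,"az":0},{"dx":0,"dy":0,"dz":-3,"ax":0,"ay":0,"az":0},{"dx":0.5,"dy":0,"dz":-3,"ax":0,"ay":0,"az":0},{"dx":1,"dy":0,"dz":-2,"ax":0,"ay":0,"az":0},{"dx":1.5,"dy":0,"dz":-1,"ax":0,"ay":0,"az":0},{"dx":2,"dy":0,"dz":0,"ax":0,"ay":0,"az":0}]'

```text
time_s: 14.02
position: [0.538, -0.0843, 0.2463]
tcp_rot: [[0.002, 1.0, 0.001], [1.0, -0.002, 0.0], [0.0, 0.001, -1.0]]
wrist_force: [0.5, 0.2, -2.2]
gripper_width: 0.0102
grip_force: 29.9
```

Request:
play_rows --steps '[{"dx":2.5,"dy":0,"dz":0,"ax":0,"ay":0,"az":0},{"dx":2.5,"dy":0,"dz":0,"ax":0,"ay":0,"az":0},{"dx":2.5,"dy":0,"dz":0,"ax":0,"ay":0,"az":0},{"dx":2.5,"dy":0,"dz":0,"ax":0,"ay":0,"az":1},{"dx":2.5,"dy":0,"dz":0,"ax":0,"ay":0,"az":2},{"dx":2.5,"dy":0,"dz":0,"ax":0,"ay":0,"az":2},{"dx":2.5,"dy":0,"dz":0,"ax":0,"ay":0,"az":2},{"dx":2.5,"dy":0,"dz":0,"ax":0,"ay":0,"az":2}]'

```text
time_s: 15.02
position: [0.5443, 0.1163, 0.245]
tcp_rot: [[0.158, 0.987, -0.001], [0.987, -0.158, -0.0], [-0.0, -0.001, -1.0]]
wrist_force: [0.8, -0.5, -2.3]
gripper_width: 0.0101
grip_force: 29.9
```

Request:
play_rows --steps '[{"dx":2.5,"dy":0,"dz":0,"ax":0,"ay":0,"az":1.6},{"dx":2,"dy":0,"dz":0,"ax":0,"ay":0,"az":0},{"dx":1.5,"dy":0,"dz":0,"ax":0,"ay":0,"az":0},{"dx":0.8,"dy":0,"dz":0,"ax":0,"ay":0,"az":0},{"dx":0,"dy":0,"dz":0,"ax":0,"ay":0,"az":0},{"dx":0,"dy":0,"dz":0,"ax":0,"ay":0,"az":0}]'

```text
time_s: 15.78
position: [0.557, 0.1807, 0.2457]
tcp_rot: [[0.186, 0.983, 0.0], [0.983, -0.186, -0.0], [-0.0, 0.0, -1.0]]
wrist_force: [-0.3, -0.7, -1.7]
gripper_width: 0.0096
grip_force: 29.9
```

Run:
```python
from h import *
o=readout.observe();print(o['joint_pos'].round(2),o['moment'])
path(((.5353,.1957,.24),-10.64),((.5353,.1957,.15),-10.64))
```

```text
[-0.78  0.18  0.49  1.6  -0.08  1.38 -0.48] [-0.10034092  0.11970402 -0.02248038]
(0.5353, 0.1957, 0.24) -10.64 d [ 1.07 -2.42  0.57] w [ 0.01  0.02 -0.09] rows 0.4
(0.5353, 0.1957, 0.15) -10.64 d [0. 0. 9.] w [0. 0. 0.] rows 1.4
```

Request:
play_rows --steps '[{"dx":0.4,"dy":-0.7,"dz":0,"ax":0,"ay":0,"az":0},{"dx":0.65,"dy":-1.3,"dz":0,"ax":0,"ay":0,"az":0},{"dx":0,"dy":0,"dz":0.6,"ax":0,"ay":0,"az":0},{"dx":0,"dy":0,"dz":0,"ax":0,"ay":0,"az":0},{"dx":0,"dy":0,"dz":0,"ax":0,"ay":0,"az":0},{"dx":0,"dy":0,"dz":0,"ax":0,"ay":0,"az":0}]'

```text
time_s: 16.52
position: [0.5395, 0.1955, 0.2397]
tcp_rot: [[0.185, 0.983, 0.0], [0.983, -0.185, -0.0], [-0.0, 0.0, -1.0]]
wrist_force: [0.1, -0.4, -2.4]
gripper_width: 0.01
grip_force: 29.9
```

```bash
cat >> h.py <<'E'
def avg(n=10):
    P=[];F=[]
    for i in range(n):
        imaging.get_image('side');o=readout.observe();P.append(o['position']);F.append(o['wrist_force'])
    return np.mean(P,0),np.std(P,0),np.mean(F,0)
TK=np.array([.6142,.1661,-.1856])
def rim(P):
    c,q=np.cos(TK[2]),np.sin(TK[2]);d=P[:2]-TK[:2];return np.array([c*d[0]+q*d[1]+.083,-q*d[0]+c*d[1],P[2]-.009-.11])*1000
E
python3 - <<'E'
from h import *
m,s,f=avg();print(m,s,f,'hook in rim mm',rim(m),readout.observe()['time_s'])
E
```

```text
[0.53929907 0.19574211 0.23961301] [7.58980309e-05 7.86598529e-05 2.71077684e-05] [-0.18912435  0.3266953  -2.35534488] hook in rim mm [  3.91539628  15.31109074 120.61301298] 17.025
```

Request:
play_rows --steps '[{"dx":0,"dy":0,"dz":1,"ax":0,"ay":0,"az":0},{"dx":0,"dy":0,"dz":1.5,"ax":0,"ay":0,"az":0},{"dx":0,"dy":0,"dz":1,"ax":0,"ay":0,"az":0},{"dx":0,"dy":0,"dz":0.5,"ax":0,"ay":0,"az":0},{"dx":0,"dy":0,"dz":0.4,"ax":0,"ay":0,"az":0},{"dx":0,"dy":0,"dz":0.3,"ax":0,"ay":0,"az":0},{"dx":0,"dy":0,"dz":0.3,"ax":0,"ay":0,"az":0},{"dx":0,"dy":0,"dz":0.3,"ax":0,"ay":0,"az":0}]'

```text
time_s: 18.02
position: [0.5393, 0.1959, 0.1866]
tcp_rot: [[0.185, 0.983, 0.0], [0.983, -0.185, 0.0], [0.0, 0.0, -1.0]]
wrist_force: [0.2, 0.3, -1.8]
gripper_width: 0.0099
grip_force: 29.9
```

Request:
play_rows --steps '[{"dx":0,"dy":0,"dz":0.4,"ax":0,"ay":0,"az":0},{"dx":0,"dy":0,"dz":0.5,"ax":0,"ay":0,"az":0},{"dx":0,"dy":0,"dz":0.5,"ax":0,"ay":0,"az":0},{"dx":0,"dy":0,"dz":0.5,"ax":0,"ay":0,"az":0},{"dx":0,"dy":0,"dz":0.5,"ax":0,"ay":0,"az":0},{"dx":0,"dy":0,"dz":0.5,"ax":0,"ay":0,"az":0},{"dx":0,"dy":0,"dz":0.3,"ax":0,"ay":0,"az":0},{"dx":0,"dy":0,"dz":0,"ax":0,"ay":0,"az":0}]'

```text
time_s: 19.02
position: [0.539, 0.1958, 0.1543]
tcp_rot: [[0.185, 0.983, -0.0], [0.983, -0.185, -0.0], [-0.0, -0.0, -1.0]]
wrist_force: [-1.0, -0.3, -3.1]
gripper_width: 0.0101
grip_force: 29.9
```

Run:
```python
from h import *
m,s_,f=avg(4);print(m,f,'hook in rim mm',rim(m))
t=grab('top','t5');s=grab('side','s5')
def cr(d,x0,y0,w,h,W,H): return cv2.resize(d['pixels'][y0:y0+h,x0:x0+w,::-1],(W,H),interpolation=cv2.INTER_CUBIC)
cv2.imwrite('pics/g5.png',np.hstack([cr(s,265,100,90,108,500,600),cr(t,185,115,90,108,300,360) if 0 else cv2.copyMakeBorder(cr(t,195,135,60,60,300,300),0,300,0,0,0)]))
```

```text
[0.5392938  0.1958716  0.15470792] [ 0.41246996 -0.38717304 -2.14865539] hook in rim mm [ 3.8863211  15.43738395 35.70792427]
```

View pics/g5.png

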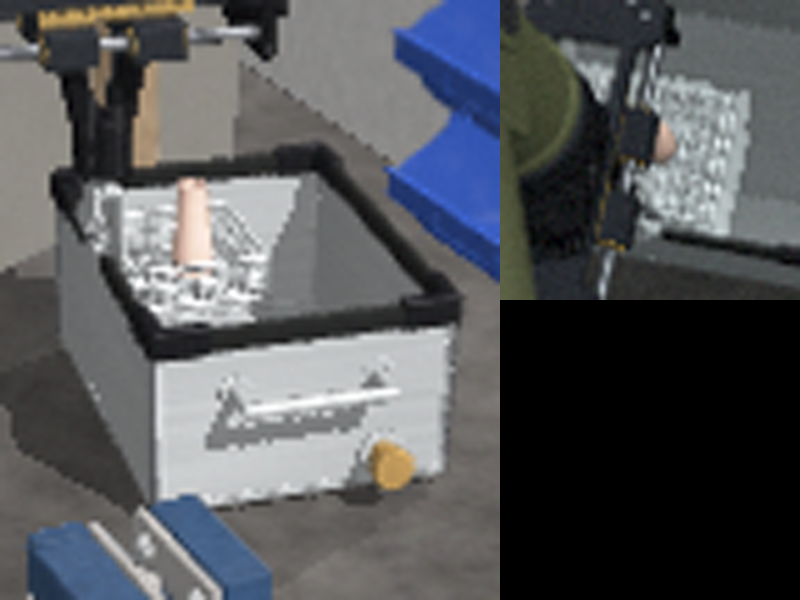

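The basket cage is inside the tank with the nozzle standing at (193,225). The hook strap is over the gap, with no contact force. I lower it gently and centre across the rim.

Request:
play_rows --steps '[{"dx":0,"dy":0,"dz":0.4,"ax":0,"ay":0,"az":0},{"dx":0,"dy":0,"dz":0.4,"ax":0,"ay":0,"az":0},{"dx":0,"dy":0,"dz":0.3,"ax":0,"ay":0,"az":0},{"dx":-0.05,"dy":-0.15,"dz":0.1,"ax":0,"ay":0,"az":0},{"dx":0,"dy":-0.15,"dz":0.1,"ax":0,"ay":0,"az":0},{"dx":0,"dy":0,"dz":0.2,"ax":0,"ay":0,"az":0},{"dx":0,"dy":0,"dz":0.1,"ax":0,"ay":0,"az":0},{"dx":0,"dy":0,"dz":0,"ax":0,"ay":0,"az":0}]'

```text
time_s: 20.32
position: [0.5362, 0.1959, 0.1385]
tcp_rot: [[0.185, 0.983, 0.0], [0.983, -0.185, 0.0], [0.0, 0.0, -1.0]]
wrist_force: [0.2, -0.1, -2.1]
gripper_width: 0.01
grip_force: 29.9
```

Run:
```python
from h import *
m,s_,f=avg(6);print(m,f,'hook in rim mm',rim(m),readout.observe()['moment'])
```

```text
[0.53620594 0.19590629 0.1386278 ] [-0.10252363  0.02571303 -2.13815701] hook in rim mm [ 0.84509001 14.90165578 19.62780233] [-0.0836742   0.11581884  0.03246678]
```

Request:
play_rows --steps '[{"dx":0,"dy":0,"dz":0.2,"ax":0,"ay":0,"az":0},{"dx":0,"dy":0,"dz":0.2,"ax":0,"ay":0,"az":0},{"dx":0,"dy":0,"dz":0.2,"ax":0,"ay":0,"az":0},{"dx":0,"dy":0,"dz":0.1,"ax":0,"ay":0,"az":0},{"dx":0,"dy":0,"dz":0.1,"ax":0,"ay":0,"az":0},{"dx":0,"dy":0,"dz":0.1,"ax":0,"ay":0,"az":0},{"dx":0,"dy":0,"dz":0,"ax":0,"ay":0,"az":0}]'

```text
time_s: 21.5
position: [0.5361, 0.1959, 0.1295]
tcp_rot: [[0.185, 0.983, -0.0], [0.983, -0.185, 0.0], [-0.0, -0.0, -1.0]]
wrist_force: [-0.5, 1.2, -1.6]
gripper_width: 0.0095
grip_force: 29.9
```

Run:
```python
from h import *
m,s_,f=avg(4);print(m,f,'hook in rim mm',rim(m),readout.observe()['moment'])
```

```text
[0.53617914 0.19590336 0.12962363] [ 0.05310559  0.17692269 -1.73889689] hook in rim mm [ 0.81929105 14.89383429 10.62363051] [-0.07506727  0.14595974 -0.05016401]
```

Request:
play_rows --steps '[{"dx":0,"dy":0,"dz":0.1,"ax":0,"ay":0,"az":0},{"dx":0,"dy":0,"dz":0.1,"ax":0,"ay":0,"az":0},{"dx":0,"dy":0,"dz":0.05,"ax":0,"ay":0,"az":0},{"dx":0,"dy":0,"dz":0.05,"ax":0,"ay":0,"az":0},{"dx":0,"dy":0,"dz":0.05,"ax":0,"ay":0,"az":0},{"dx":0,"dy":0,"dz":0.05,"ax":0,"ay":0,"az":0},{"dx":0,"dy":0,"dz":0,"ax":0,"ay":0,"az":0}]'

```text
time_s: 22.58
position: [0.5361, 0.1959, 0.1255]
tcp_rot: [[0.185, 0.983, -0.0], [0.983, -0.185, 0.0], [0.0, -0.0, -1.0]]
wrist_force: [0.6, -0.4, -2.0]
gripper_width: 0.0098
grip_force: 29.9
```

Request:
play_rows --steps '[{"dx":0,"dy":0,"dz":0.05,"ax":0,"ay":0,"az":0},{"dx":0,"dy":0,"dz":0.05,"ax":0,"ay":0,"az":0},{"dx":0,"dy":0,"dz":0,"ax":0,"ay":0,"az":0}]'

```text
time_s: 22.95
position: [0.5361, 0.1959, 0.1245]
tcp_rot: [[0.185, 0.983, -0.0], [0.983, -0.185, -0.0], [-0.0, -0.0, -1.0]]
wrist_force: [0.4, 0.7, -1.6]
gripper_width: 0.0103
grip_force: 29.9
```

Run:
```python
from h import *
m,s_,f=avg(4);print(m,f,'hook in rim mm',rim(m),readout.observe()['moment'])
```

```text
[0.53616167 0.19591454 0.12459366] [ 0.54449945 -0.07641998 -2.24165457] hook in rim mm [ 0.80005764 14.90159442  5.59365516] [-0.05936347  0.05108703  0.01555658]
```

Request:
play_rows --steps '[{"dx":0,"dy":0,"dz":0.05,"ax":0,"ay":0,"az":0},{"dx":0,"dy":0,"dz":0.05,"ax":0,"ay":0,"az":0},{"dx":0,"dy":0,"dz":0.05,"ax":0,"ay":0,"az":0},{"dx":0,"dy":0,"dz":0,"ax":0,"ay":0,"az":0}]'

```text
time_s: 23.65
position: [0.5361, 0.1959, 0.123]
tcp_rot: [[0.185, 0.983, -0.0], [0.983, -0.185, -0.0], [-0.0, -0.0, -1.0]]
wrist_force: [-0.1, -0.5, -2.7]
gripper_width: 0.0098
grip_force: 29.9
```

Run:
```python
from h import *
m,s_,f=avg(4);print(m,f,'hook in rim mm',rim(m),readout.observe()['moment'])
```

```text
[0.53613981 0.19591366 0.12307443] [-0.06292174  0.1132745  -1.91332801] hook in rim mm [ 0.77873836 14.89669832  4.07443299] [-0.10105454  0.12056736  0.01116299]
```

Still free at 4 mm, below the edging's top, so the hook is entering the gap. I continue down.

Request:
play_rows --steps '[{"dx":0,"dy":0,"dz":0.05,"ax":0,"ay":0,"az":0},{"dx":0,"dy":0,"dz":0.05,"ax":0,"ay":0,"az":0},{"dx":0,"dy":0,"dz":0.05,"ax":0,"ay":0,"az":0},{"dx":0,"dy":0,"dz":0.05,"ax":0,"ay":0,"az":0},{"dx":0,"dy":0,"dz":0,"ax":0,"ay":0,"az":0}]'

```text
time_s: 24.48
position: [0.5361, 0.1959, 0.121]
tcp_rot: [[0.185, 0.983, -0.0], [0.983, -0.185, -0.0], [-0.0, -0.0, -1.0]]
wrist_force: [0.3, 0.2, -2.3]
gripper_width: 0.0097
grip_force: 29.9
```

Request:
play_rows --steps '[{"dx":0,"dy":0,"dz":0.05,"ax":0,"ay":0,"az":0},{"dx":0,"dy":0,"dz":0.05,"ax":0,"ay":0,"az":0},{"dx":0,"dy":0,"dz":0,"ax":0,"ay":0,"az":0}]'

```text
time_s: 24.85
position: [0.5361, 0.1959, 0.12]
tcp_rot: [[0.185, 0.983, -0.0], [0.983, -0.185, 0.0], [0.0, -0.0, -1.0]]
wrist_force: [0.8, 0.0, -2.2]
gripper_width: 0.0098
grip_force: 29.9
```

Run:
```python
from h import *
m,s_,f=avg(4);print(m,f,'hook in rim mm',rim(m),readout.observe()['moment'])
```

```text
[0.53615731 0.1958939  0.12008486] [ 0.13723796 -0.03551278 -2.18557039] hook in rim mm [ 0.79957941 14.88050699  1.08486174] [-0.08642833  0.17221419 -0.02750265]
```

Request:
play_rows --steps '[{"dx":0,"dy":0,"dz":0.05,"ax":0,"ay":0,"az":0},{"dx":0,"dy":0,"dz":0.05,"ax":0,"ay":0,"az":0},{"dx":0,"dy":0,"dz":0,"ax":0,"ay":0,"az":0}]'

```text
time_s: 25.42
position: [0.5361, 0.1959, 0.119]
tcp_rot: [[0.185, 0.983, -0.0], [0.983, -0.185, 0.0], [0.0, -0.0, -1.0]]
wrist_force: [-0.1, -0.6, -1.7]
gripper_width: 0.01
grip_force: 29.9
```

Run:
```python
from h import *
m,s_,f=avg(4);print(m,f,'hook in rim mm',rim(m),readout.observe()['moment'])
```

```text
[0.53613517 0.19591056 0.1190628 ] [ 0.09035687  0.58309547 -2.14693682] hook in rim mm [ 0.77474438 14.89279491  0.06280366] [-0.02733504  0.10216675  0.01946102]
```

Request:
play_rows --steps '[{"dx":0,"dy":0,"dz":0.04,"ax":0,"ay":0,"az":0},{"dx":0,"dy":0,"dz":0,"ax":0,"ay":0,"az":0}]'

```text
time_s: 25.88
position: [0.5362, 0.1959, 0.1189]
tcp_rot: [[0.185, 0.983, 0.0], [0.983, -0.185, 0.0], [0.0, 0.0, -1.0]]
wrist_force: [-0.8, -0.5, -0.3]
gripper_width: 0.0098
grip_force: 29.9
```

Request:
play_rows --steps '[{"dx":0,"dy":0,"dz":0.04,"ax":0,"ay":0,"az":0},{"dx":0,"dy":0,"dz":0,"ax":0,"ay":0,"az":0}]'

```text
time_s: 26.12
position: [0.5362, 0.196, 0.1189]
tcp_rot: [[0.185, 0.983, 0.0], [0.983, -0.185, 0.0], [0.0, 0.0, -1.0]]
wrist_force: [-2.7, -0.9, 4.1]
gripper_width: 0.0097
grip_force: 30.0
```

Run:
```python
from h import *
m,s_,f=avg(4);print(m,f,'hook in rim mm',rim(m),readout.observe()['moment'])
```

```text
[0.53625902 0.19593438 0.11888842] [-2.81607728 -0.28460091  5.31886564] hook in rim mm [ 0.89208012 14.93905597 -0.1115833 ] [-0.30500216  0.75672897 -0.00172215]
```

Contact comes exactly at bare-rim height (−0.1 mm, 7 N), so the hook is home. I relax the load and open the jaw.

Request:
play_rows --steps '[{"dx":0,"dy":0,"dz":-0.05,"ax":0,"ay":0,"az":0},{"dx":0,"dy":0,"dz":0,"ax":0,"ay":0,"az":0}]'

```text
time_s: 26.58
position: [0.5362, 0.1959, 0.1189]
tcp_rot: [[0.185, 0.983, 0.0], [0.983, -0.185, 0.0], [0.0, 0.0, -1.0]]
wrist_force: [-1.6, -0.8, 3.7]
gripper_width: 0.0098
grip_force: 30.0
```

Request:
play_rows --steps '[{"dx":0,"dy":0,"dz":0,"ax":0,"ay":0,"az":0},{"dx":0,"dy":0,"dz":0,"ax":0,"ay":0,"az":0},{"dx":0,"dy":0,"dz":0,"ax":0,"ay":0,"az":0},{"dx":0,"dy":0,"dz":0,"ax":0,"ay":0,"az":0},{"dx":0,"dy":0,"dz":0,"ax":0,"ay":0,"az":0},{"dx":0,"dy":0,"dz":0,"ax":0,"ay":0,"az":0}]' --jaw 5

```text
time_s: 27.32
position: [0.5361, 0.1959, 0.1188]
tcp_rot: [[0.185, 0.983, 0.0], [0.983, -0.185, 0.0], [0.0, 0.0, -1.0]]
wrist_force: [0.5, 0.2, 0.4]
gripper_width: 0.0492
grip_force: 0.0
```

Request:
play_rows --steps '[{"dx":0,"dy":0,"dz":-1,"ax":0,"ay":0,"az":0},{"dx":0,"dy":0,"dz":-2,"ax":0,"ay":0,"az":0},{"dx":0,"dy":0,"dz":-3,"ax":0,"ay":0,"az":0},{"dx":0,"dy":0,"dz":-4,"ax":0,"ay":0,"az":0},{"dx":0,"dy":-3,"dz":-4,"ax":0,"ay":0,"az":0},{"dx":0,"dy":-4,"dz":-2,"ax":0,"ay":0,"az":0},{"dx":0,"dy":0,"dz":0,"ax":0,"ay":0,"az":0},{"dx":0,"dy":0,"dz":0,"ax":0,"ay":0,"az":0}]'

```text
time_s: 28.32
position: [0.4677, 0.2085, 0.279]
tcp_rot: [[0.185, 0.983, 0.001], [0.983, -0.185, 0.0], [0.0, 0.001, -1.0]]
wrist_force: [0.0, -0.7, -0.3]
gripper_width: 0.05
grip_force: 0.0
```

Run:
```python
from h import *
m,s_,f=avg(10);print(m,f,readout.observe()['time_s'])
t=grab('top','t6');s=grab('side','s6')
def cr(d,x0,y0,w,h,W,H): return cv2.resize(d['pixels'][y0:y0+h,x0:x0+w,::-1],(W,H),interpolation=cv2.INTER_CUBIC)
cv2.imwrite('pics/g6.png',np.hstack([cr(s,265,115,66,88,450,600),cv2.copyMakeBorder(cr(t,195,135,60,60,350,350),0,250,0,0,0)]))
```

```text
[0.4676544  0.20835991 0.27819195] [ 0.23737946 -0.20079151 -0.14354164] 28.825
```

View pics/g6.png

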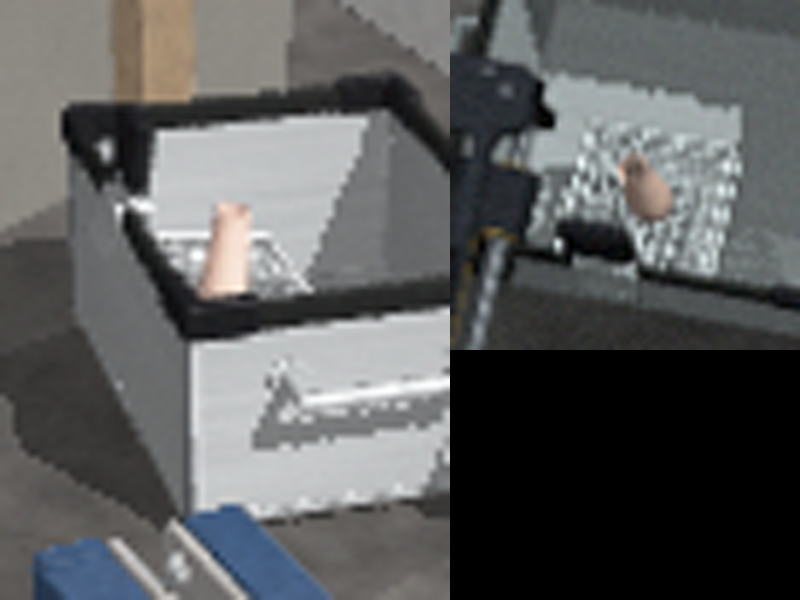

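The basket hangs in the tank with its hook in the gap (white strap at (130,205)). The nozzle stands in the cage and the gripper is clear, so I hand in.

```bash
python3 -c "
from h import *
print(workorder.close_job())"
```

```text
the job is handed in; nothing more can be done
None
```

I put the smaller copper nozzle in the basket and hung the basket by its hook in the rim gap, on the bare near rim inside the tank. I let go, backed the gripper clear and handed the job in at about 29 s; no verdict was returned.

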